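Load the paste pot into the supply carousel

TASK

Put the paste pot away in the supply carousel. With the gate still shut, turn the carousel until its widest bay faces the gate; then slide the gate fully open, push the pot along the tray, without lifting it or tipping it over, into that bay until it is fully home against the back of the bay, and slide the gate fully shut again behind it. Leave the jar and the bottle standing where they are.

Things in the scene. Friction and masses are not known exactly. Their poses are not given: they have to be found in the camera images.
- carousel_base: fixed base: round plywood foot 268 mm across with an aluminium ring fence (outer radius 131 mm, top 34 mm high). Origin on the table under the carousel's axis, z up. The fence has one opening, the mouth, 76 mm wide, towards its own -y, where a plywood tray begins. Place and yaw differ each time
- rotor (a joint): carousel angle in rad, counterclockwise from above; turns without end, stays where left (friction about 0.15 N m), 0 or 6.283 when the wide bay faces the mouth. A grey disc of 122 mm radius, its face level with the tray (12 mm), with three outward-open bays of aluminium walls (tops 34 mm high), 120 degrees apart, and three upright finger posts to push it by
- wide_bay (a point): point on the floor of the widest bay (74 mm between its walls, walls 5 mm thick reaching to about 112 mm from the axis) where the middle of the pot stands when it is against the back wall; 76.5 mm from the axis; the back wall's face is 45 mm from the axis. It turns with the carousel
- medium_bay (a point): the like point of the 52 mm wide bay, 120 degrees counterclockwise from the wide one (seen from above); too narrow for the pot
- narrow_bay (a point): the like point of the 42 mm wide bay, 120 degrees clockwise from the wide one; too narrow for the pot
- load_point (a point): fixed point 76.5 mm from the axis towards the mouth, 12 mm above the table: the wide bay's point lies here when that bay faces the mouth. The direction from the axis to this point is the base's -y
- post_a (a point): top of a steel finger post of the carousel, 14 mm thick, 54 mm tall, its top 66 mm above the table, 88 mm from the axis; 66 degrees counterclockwise of the wide bay seen from above
- post_b (a point): top of a like finger post, opposite the wide bay
- post_c (a point): top of a like finger post, 66 degrees clockwise of the wide bay
- gate (a joint): opening of the sliding gate in m: 0 shut across the mouth, 0.080 fully open (stops at both). A steel plate 80 x 5 mm, top 36 mm high, just outside the fence, 135 mm from the axis; it slides along the base's x, opening towards -x (for a base at yaw 0: towards the robot), stays where left, needs about 2 N
- gate_post (a point): top of the gate's upright finger post, 14 mm thick, top 66 mm above the table, free from the gate's top edge (36 mm) up; at base x = +30 mm, y = -135 mm when shut and x = -50 mm when open
- paste_pot: squat round lidded pot, 63 mm across and 34 mm tall, 0.05 to 0.11 kg, standing on the wide outer part of the tray; origin at the centre of its underside (12 mm above the table)
- borax_jar: tall round jar, 44 mm across, 105 mm tall, standing on the table either beyond the carousel or to the right of the tray's outer end (it may change places with the bottle); bystander. Origin at the centre of its underside
- flux_bottle: small dropper bottle, 33 mm across, 102 mm tall, standing on the table in the other of these two places; bystander. Origin at the centre of its underside
- tray_end (a point): middle of the tray's open outer end, at base y = -300 mm. The tray is 170 mm wide, its face 12 mm above the table; it leads to the mouth between two aluminium guides (6 mm thick, tops 34 mm high), 72 mm apart from base y = -142 to -182 mm, then flaring to about 144 mm apart at y = -291 mm
Things that resemble listed ones, but are neither listed nor needed, are in the scene too. Leave any pink or turquoise look-alike of the paste_pot alone.

How it is judged:
By the outcome, as a careful person would: the job done as asked, in the order asked, and still so for the second after the job is handed in, with the robot touching nothing.
It also fails if it takes over 61 s, if anything falls off the work surface, if the arm or the gripper's body presses on something with over 40 N, if the wrist force passes 120 N, or if a joint passes its speed limit or range.

ROBOT

A 7-joint arm with a two-finger parallel gripper is mounted at the origin on a cart in front of the work surface, level with it; the furniture and walls round the work are solid. World frame = base frame: x ahead of the robot, y to its left, z up, the work surface at z = 0. Lengths are in m, angles in rad, forces in N, time in s.
With the tool pointing down it reaches from about 0.425 to 0.875 m from the base axis. Payload 8.4 kg.
Tool frame: the origin (TCP) lies at the very end of the fingers, on their centre line; the grasp point (between the pads) lies 19 mm behind it; z points along the fingers, y is the line along which they close (so a half turn about z gives the same grasp; the last joint's range is limited). The gripper opens to 87 mm and grips with 3 to 60 N. Pads are 19 mm wide; open, the fingers measure 117 mm over their backs; the gripper's body (75 mm by 190 mm) begins 51 mm behind the grasp point.
Start: joints at [1.044, 0.333, 0.04, 1.465, -0.013, 1.343, -0.059], TCP at [0.27, -0.591, 0.223] pointing down, gripper open.
Joint ranges: [-2.58, 2.58], [-0.38, 2.09], [-1.3, 1.39], [0.25, 2.4], [-1.5, 4.64], [0.08, 2.09], [-2.65, 2.65]. Speed limits (rad/s): [2.22, 2.22, 2.79, 2.79, 3.14, 3.14, 3.14].

INTERFACE

Orientations are given as a unit quaternion [x, y, z, w].
In Python, from station import robot gives the robot as it stands.
- The arm moves only by the tool carry_out, never from a script. Its argument "increments" is a list of rows, each an object with "dp": the shift along the tool's x, y, z in mm, a list of three; "turn": the turn about the tool's z in degrees. A call has 1 to 5 rows; each row is the pose to reach, as a shift and turn from the pose commanded when the call began, along the tool's axes at that moment; what a row does not reach only later rows make up. A row lasts 1/12 s, in which the tool goes at most 41.7 mm and 7.16 degrees, less where a joint would pass 70% of its speed; a pose out of reach is approached as far as the arm can. A call with a gripper value outside its range is refused whole. "gripper" is the opening, from -1 (shut) to 1 (fully open), set as the call begins (left out, the last holds). The fingers move at their own pace and stop on an object; "newtons" is the grip in N (left out, the last holds). Time passes only in rows, so rows that repeat a pose let the fingers close. It gives the time, the measured TCP pose, the force, the opening and the grip force at its end, in the units of the state.
- robot.observe(): the state, without advancing time (a new reading comes with each control period).
- robot.read_camera(name): name is "scene" or "top" or "wrist"; returns a dict with "pixels" (384x512x3 uint8, blue, green, red), "K" (3x3 intrinsics, pixels), "view" (4x4, takes a point from world to camera coordinates); the wrist camera has in their place "tool_from_camera" (4x4, takes a point from camera to tool coordinates, whose origin is the TCP and whose axes are the flange's). Camera axes: x right, y up, looking along -z (the intrinsics and any distortion apply to the point x, -y, -z); pixel columns grow to the right and rows downward; lengths in m; the calibration is good to about 2 mm. The wrist camera is an equidistant fisheye: a pixel r from the principal point sees the ray r / f radians off the axis. A picture is of the moment at which its call begins: read the wrist's pose just before it. There is no depth.
- robot.job_done(): hands the job in; it is judged then, once.
The state is a dict: "t": time; "joints": joint angles; "joint_velocities": joint speeds; "tau": joint torques, N m; "tool_pos": TCP position; "tool_rot": TCP orientation; "wrist_force": force on the tool from outside, world axes, zero at the start; "moment": the same for the moment, N m; "grip_width": finger opening in m; "grasp_force": force on a finger pad.
Only numpy, scipy, OpenCV 4.12 (cv2) and the standard library are available. Lean on these libraries where they do the work, as an engineer would, in place of code of your own. Each camera call takes 0.05 s, during which the arm holds its last target. There are 200 camera calls.

## Working session

There is one attempt and no reset: what is moved stays moved. The work goes in short steps, Python scripts to look and compute and a tool call to move; the robot and the scene stay as the last step left them, time stands still between calls to the robot, and variables do not carry over. Pictures are saved under pics/ and viewed, at most 10 in all, crops included, and the job is handed in when it is done.

Besides the shell and the picture viewer there is one more tool, called after ">>>" as name([rows], argument=value, ...), one row to a line, values as JSON. carry_out: Moves the arm, as the interface text tells. Its arguments: {"type":"object","properties":{"increments":{"type":"array"},"gripper":{"type":"number"},"newtons":{"type":"number"}},"required":["increments"]}

```bash
mkdir -p pics; ls
cat > h.py <<'E'
import numpy as np,cv2
from station import robot
def ray(c,u,v):
    K=c["K"];V=np.array(c["view"]);R=V[:3,:3];t=V[:3,3]
    d=np.array([(u-K[0][2])/K[0][0],-(v-K[1][2])/K[1][1],-1.]);return -R.T@t,R.T@d
def pt(c,u,v,z):
    o,d=ray(c,u,v);return o+d*(z-o[2])/d[2]
def px(c,p):
    V=np.array(c["view"]);q=V[:3,:3]@np.array(p)+V[:3,3];K=c["K"]
    return K[0][0]*q[0]/-q[2]+K[0][2],K[1][1]*-q[1]/-q[2]+K[1][2]
E
python3 - <<'E'
from h import *
for n in("top","scene"):
    c=robot.read_camera(n);cv2.imwrite(f"pics/{n}0.png",c["pixels"]);np.save(f"{n}0.npy",c,allow_pickle=True)
    print(c["K"],c["view"],[k for k in c])
print(robot.observe())
E
```

```text
pics
[[490.16714501   0.         264.23485445]
 [  0.         490.16714501 196.50179915]
 [  0.           0.           1.        ]] [[-0.02580794 -0.99953688 -0.0161236  -0.08114705]
 [ 0.99608177 -0.02707681  0.08419001 -0.63853974]
 [-0.0845876  -0.01388766  0.99631926 -1.35045797]
 [ 0.          0.          0.          1.        ]] ['pixels', 'K', 'view']
[[418.5429944    0.         258.37717029]
 [  0.         418.5429944  187.9510129 ]
 [  0.           0.           1.        ]] [[-0.57891258 -0.81538675 -0.00216195  0.28628995]
 [ 0.53134268 -0.37925401  0.75752317 -0.4232131 ]
 [-0.61849428  0.43739096  0.6528047  -0.66192886]
 [ 0.          0.          0.          1.        ]] ['pixels', 'K', 'view']
{'t': 0.1, 'joints': array([ 1.04377789,  0.33383035,  0.03989225,  1.46617552, -0.01340315,
        1.3432954 , -0.05850117]), 'joint_velocities': array([ 0.00129893, -0.00197127,  0.00056041, -0.00170962,  0.00037158,
       -0.001251  ,  0.00110509]), 'tau': array([ 4.72926709e-03, -6.57807827e+01,  1.34045307e+00, -4.04715514e+01,
       -5.95110445e-02,  4.08265810e-02,  1.22364791e-04]), 'tool_pos': array([ 0.26946926, -0.59105044,  0.22175845]), 'tool_rot': array([ 9.77212021e-01,  2.12264331e-01, -2.01146061e-04, -6.92621822e-04]), 'wrist_force': array([ 0.60456567, -0.34086168, -0.15181915]), 'moment': array([ 0.02307758,  0.00472007, -0.02080367]), 'grasp_force': 0.0, 'grip_width': 0.08730142198748124}
```

View pics/top0.png

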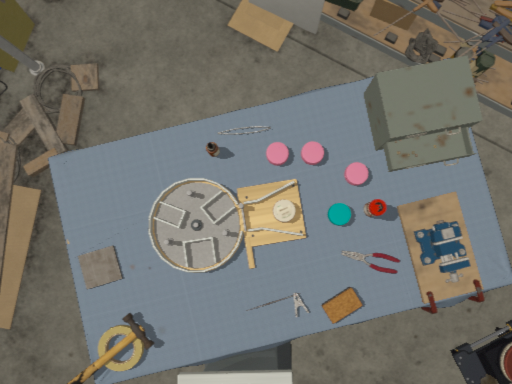

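View pics/scene0.png

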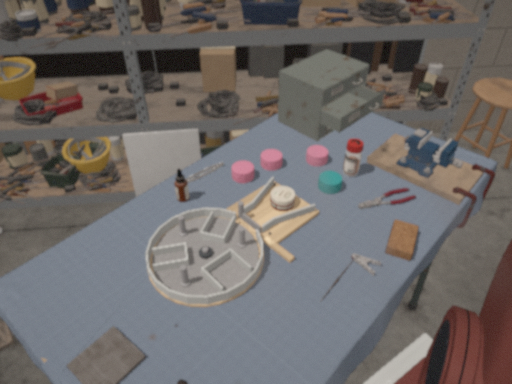

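Run:
```python
from h import *
c=np.load("top0.npy",allow_pickle=True).item();im=c["pixels"]
cv2.imwrite("pics/crop.png",cv2.resize(im[165:285,140:310],None,fx=4.6,fy=4.6,interpolation=cv2.INTER_CUBIC))
for n,q in dict(cent=(197,226),pot=(285,211),t1=(296,181),t2=(305,238)).items(): print(n,pt(c,*q,.034))
print(px(c,(.27,-.59,.22)))
```

```text
cent [0.55818389 0.09118352 0.034     ]
pot [ 0.5934454  -0.15489296  0.034     ]
t1 [ 0.67660011 -0.18810444  0.034     ]
t2 [ 0.51714825 -0.20803058  0.034     ]
(np.float64(477.2831963061441), np.float64(339.84193594101646))
```

View pics/crop.png

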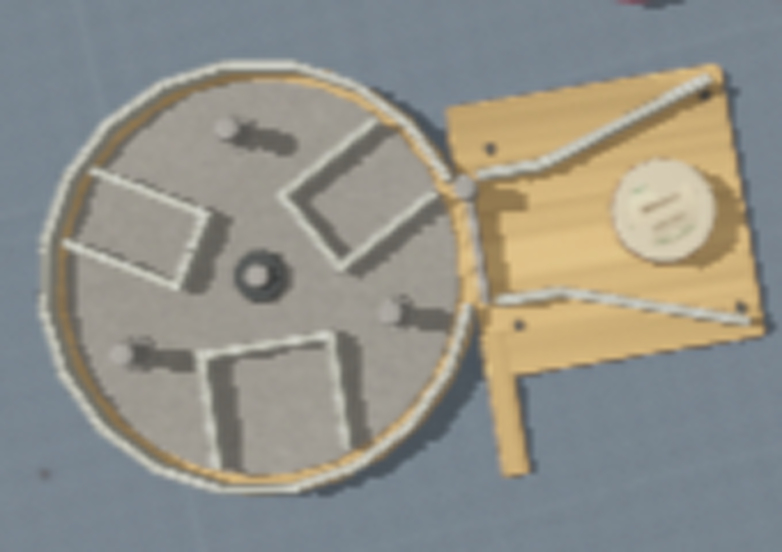

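```bash
cat >> h.py <<'E'
def W(o,yaw,x,y):  # base->world
    return o[0]+np.cos(yaw)*x-np.sin(yaw)*y, o[1]+np.sin(yaw)*x+np.cos(yaw)*y
def pose():
    s=robot.observe();from scipy.spatial.transform import Rotation as R
    return s,np.array(s["tool_pos"]),R.from_quat(s["tool_rot"]).as_matrix()
def go(x,y,z,psi): # psi: world angle of tool x in deg
    s,p,M=pose();d=M.T@(np.array([x,y,z])-p)*1000
    a=np.degrees(np.arctan2(M[1,0],M[0,0]));t=-((psi-a+180)%360-180)
    print("dp",d.round(1),"turn",round(t,1),"now",p.round(4),round(a,1))
E
python3 - <<'E'
from h import *
from scipy.optimize import least_squares
c=np.load("top0.npy",allow_pickle=True).item()
f=lambda X,Y,z:pt(c,140+(X+.5)/4.6-.5,165+(Y+.5)/4.6-.5,z)
b,a,cc=[f(*q,.066) for q in((229,128),(393,311),(126,354))]
ang=np.radians([180,66,-66])
def r(v):
    return np.concatenate([[v[0]+.088*np.cos(v[2]+t)-p[0],v[1]+.088*np.sin(v[2]+t)-p[1]] for t,p in zip(ang,(b,a,cc))])
s=least_squares(r,[.558,.091,np.pi]);o=s.x[:2];print("o,wide dir deg",o,np.degrees(s.x[2]),"res mm",s.fun.round(4)*1000)
print("ring centre",f(256.5,277,.034)," posts a b c",a,b,cc)
t1,t2=f(720,65,.012),f(763,335,.012);print("tray corners",t1,t2,np.hypot(*(t1-t2)[:2]))
m=(t1+t2)/2;d=m[:2]-o;print("end dist",np.hypot(*d),"yaw from end",np.degrees(np.arctan2(d[1],d[0]))+90,"from edge",np.degrees(np.arctan2(*(t1-t2)[[1,0]])))
g=f(463,187,.066);e=g[:2]-o;print("gatepost",g,np.hypot(*e),"(138.3) yaw",np.degrees(np.arctan2(e[1],e[0])-np.arctan2(-135,30)))
print("pot",f(664,210,.046))
for n,q in dict(bot=(213,148),jar=(377,208)).items(): print(n,pt(c,*q,.1))
E
```

```text
o,wide dir deg [0.56297126 0.09414592] 187.66411182145993 res mm [ 0.7  0.  -0.2 -0.6 -0.4  0.5]
ring centre [0.56156819 0.09568787 0.034     ]  posts a b c [0.5384334  0.01026906 0.066     ] [0.64952172 0.10584925 0.066     ] [0.51722639 0.16850858 0.066     ]
tray corners [ 0.68558659 -0.18982152  0.012     ] [ 0.51865638 -0.21089227  0.012     ] 0.16825478654508744
end dist 0.29709366935398657 yaw from end 7.572311726315419 from edge 7.194108006609768
gatepost [ 0.61061987 -0.03264662  0.066     ] 0.13545013922439939 (138.3) yaw 8.067399134377343
pot [ 0.59491478 -0.15174357  0.046     ]
bot [0.76427909 0.03508363 0.1       ]
jar [ 0.591324   -0.39620307  0.1       ]
```

>>> carry_out([
  {"dp": [33,-23,2],"turn": -7},
  {"dp": [66,-46,4],"turn": -14},
  {"dp": [99,-69,6],"turn": -21},
  {"dp": [132,-92,8],"turn": -28},
  {"dp": [165,-115,10],"turn": -35},
], gripper=-0.1, newtons=15)

```text
t: 0.52
tool_pos: [0.3725, -0.4164, 0.2122]
tool_rot: [0.867, 0.499, -0.0, -0.0]
wrist_force: [1.4, 0.4, 0.6]
grip_width: 0.0616
grasp_force: 0.0
```

Run:
```python
from h import *
go(.5,-.2,.2,95)
```

```text
dp [251.2   1.5  12.2] turn -35.2 now [ 0.3725 -0.4164  0.2122] 59.8
```

>>> carry_out([
  {"dp": [41,0,2],"turn": -7},
  {"dp": [82,0,4],"turn": -14},
  {"dp": [123,0,6],"turn": -21},
  {"dp": [164,0,8],"turn": -28},
  {"dp": [205,0,10],"turn": -35},
])

```text
t: 0.93
tool_pos: [0.4765, -0.2398, 0.2024]
tool_rot: [0.677, 0.736, -0.0, -0.0]
wrist_force: [1.1, -0.0, 0.3]
grip_width: 0.0401
grasp_force: 0.0
```

Run:
```python
from h import *
o=(.5625,.0945)
t=np.radians(121.66);go(o[0]+.088*np.cos(t),o[1]+.088*np.sin(t),.12,110)
```

```text
dp [404.3  74.3  82.3] turn -15.2 now [ 0.4765 -0.2398  0.2024] 94.8
```

>>> carry_out([
  {"dp": [40,7,0],"turn": -3},
  {"dp": [80,14,0],"turn": -6},
  {"dp": [120,21,0],"turn": -9},
  {"dp": [160,28,5],"turn": -12},
  {"dp": [200,35,10],"turn": -15},
])

```text
t: 1.35
tool_pos: [0.495, -0.0377, 0.1926]
tool_rot: [0.576, 0.817, -0.0, 0.0]
wrist_force: [0.1, 0.5, 0.7]
grip_width: 0.0392
grasp_force: 0.0
```

Run:
```python
from h import *
o=(.5625,.0945)
t=np.radians(121.66);go(o[0]+.088*np.cos(t),o[1]+.088*np.sin(t),.10,110)
```

```text
dp [187.9  89.6  92.5] turn -0.4 now [ 0.495  -0.0377  0.1926] 109.6
```

>>> carry_out([
  {"dp": [37,18,18]},
  {"dp": [74,36,36]},
  {"dp": [112,54,54]},
  {"dp": [150,72,72]},
  {"dp": [188,90,90]},
])

```text
validation failed for argument at $.in...
```

>>> carry_out([
  {"dp": [0,0,0]},
  {"dp": [0,0,0]},
])

```text
validation failed for argument at $.in...
```

Run:
```python
from h import *
o=(.5625,.0945)
t=np.radians(121.66);go(o[0]+.088*np.cos(t),o[1]+.088*np.sin(t),.046,110)
c=robot.read_camera("wrist");cv2.imwrite("pics/w1.png",c["pixels"]);print(c["tool_from_camera"],c["K"])
```

```text
dp [187.9  89.6 146.5] turn -0.4 now [ 0.495  -0.0377  0.1926] 109.6
[[ 2.65235912e-04  9.65371370e-01  2.60879373e-01  7.18744320e-02]
 [ 9.99999950e-01 -3.01209010e-04  9.79098333e-05  1.12022706e-04]
 [ 1.73098568e-04  2.60879334e-01 -9.65371402e-01 -1.62309216e-01]
 [ 0.00000000e+00  0.00000000e+00  0.00000000e+00  1.00000000e+00]] [[297.31863964   0.         258.78683898]
 [  0.         297.31863964 187.87394112]
 [  0.           0.           1.        ]]
```

View pics/w1.png

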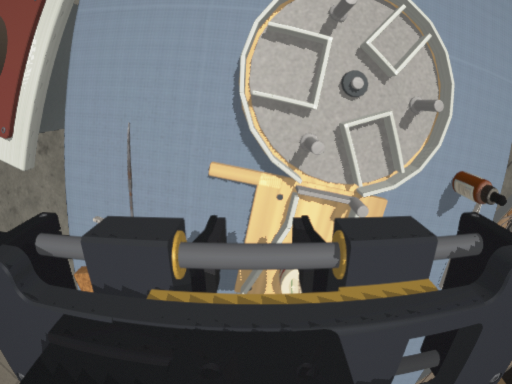

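The move was refused because "turn" was missing. The wrist view shows the carousel upper right, with the wide bay near (290,65), the post to use at (345,8) and the gate post at (358,205), which matches the top view.

>>> carry_out([
  {"dp": [37,18,18],"turn": 0},
  {"dp": [74,36,36],"turn": 0},
  {"dp": [112,54,54],"turn": 0},
  {"dp": [150,72,72],"turn": 0},
  {"dp": [188,90,90],"turn": 0},
])

```text
t: 1.82
tool_pos: [0.5154, 0.1519, 0.1091]
tool_rot: [0.577, 0.816, -0.0, 0.0]
wrist_force: [1.6, -1.0, 0.6]
grip_width: 0.039
grasp_force: 0.0
```

>>> carry_out([
  {"dp": [0,0,0],"turn": 0},
  {"dp": [0,0,0],"turn": 0},
])

```text
t: 1.98
tool_pos: [0.5142, 0.153, 0.1086]
tool_rot: [0.575, 0.818, -0.0, -0.001]
wrist_force: [-0.4, -0.4, -0.5]
grip_width: 0.0394
grasp_force: 0.0
```

Run:
```python
from h import *
o=(.5625,.0945)
t=np.radians(121.66);go(o[0]+.088*np.cos(t),o[1]+.088*np.sin(t),.046,110)
```

```text
dp [14.6  7.6 62.6] turn -0.2 now [0.5142 0.153  0.1086] 109.8
```

>>> carry_out([
  {"dp": [15,8,0],"turn": 0},
  {"dp": [15,8,20],"turn": 0},
  {"dp": [15,8,40],"turn": 0},
  {"dp": [15,8,62],"turn": 0},
  {"dp": [15,8,62],"turn": 0},
])

```text
t: 2.4
tool_pos: [0.5161, 0.1646, 0.0445]
tool_rot: [0.578, 0.816, -0.002, -0.001]
wrist_force: [-1.5, -0.7, 0.3]
grip_width: 0.0391
grasp_force: 0.0
```

>>> carry_out([
  {"dp": [0,0,0],"turn": 0},
  {"dp": [0,0,0],"turn": 0},
  {"dp": [0,0,0],"turn": 0},
  {"dp": [0,0,0],"turn": 0},
  {"dp": [0,0,0],"turn": 0},
], gripper=-1, newtons=10)

```text
t: 2.82
tool_pos: [0.519, 0.1675, 0.0491]
tool_rot: [0.577, 0.817, 0.001, 0.001]
wrist_force: [1.9, -0.9, 0.9]
grip_width: 0.0136
grasp_force: 0.4
```

```bash
cat > arc.py <<'E'
from h import *
s,p,M=pose();o=np.array([.5625,.0945])
d=p[:2]-o;th=np.arctan2(d[1],d[0]);r=np.hypot(*d)
print("r",r.round(4),"ang",np.degrees(th).round(2)%360,"target 211.5", "psi",np.degrees(np.arctan2(M[1,0],M[0,0])).round(1),"F",s["wrist_force"].round(1),s["grip_width"])
for k in range(1,6):
    a=th+np.radians(6*k);q=np.r_[o+.088*np.array([np.cos(a),np.sin(a)]),p[2]]
    print(np.degrees(a).round(1)%360,(M.T@(q-p)*1000).round(1))
E
python3 arc.py
```

```text
r 0.085 ang 120.81 target 211.5 psi 109.5 F [ 1.9 -0.9  0.9] 0.013569355676817843
126.8 [ 0.7 -9.5 -0. ]
132.8 [ -2.5 -18.2  -0. ]
138.8 [ -6.6 -26.4  -0.1]
144.8 [-11.5 -34.2  -0.1]
150.8 [-17.2 -41.4  -0.1]
```

>>> carry_out([
  {"dp": [0,-9,0],"turn": -5},
  {"dp": [-3,-18,0],"turn": -10},
  {"dp": [-7,-26,0],"turn": -15},
  {"dp": [-12,-34,0],"turn": -20},
  {"dp": [-17,-41,0],"turn": -25},
])

```text
t: 3.23
tool_pos: [0.4886, 0.1356, 0.0492]
tool_rot: [0.386, 0.923, 0.001, 0.003]
wrist_force: [13.9, -3.6, -4.7]
grip_width: 0.0124
grasp_force: 10.0
```

```bash
python3 arc.py
```

```text
r 0.0846 ang 150.94 target 211.5 psi 134.6 F [13.9 -3.6 -4.7] 0.012447900283513594
156.9 [ 0.2 -9.6 -0. ]
162.9 [ -3.7 -18.   -0.1]
168.9 [ -8.5 -25.8  -0.1]
174.9 [-14.1 -33.2  -0.1]
180.9 [-20.4 -39.9  -0.1]
```

>>> carry_out([
  {"dp": [0,-9,0],"turn": -5},
  {"dp": [-3,-18,0],"turn": -10},
  {"dp": [-7,-26,0],"turn": -15},
  {"dp": [-12,-34,0],"turn": -20},
  {"dp": [-18,-41,0],"turn": -25},
])

```text
t: 3.65
tool_pos: [0.473, 0.0963, 0.05]
tool_rot: [0.176, 0.984, 0.002, 0.005]
wrist_force: [15.2, 3.0, -4.6]
grip_width: 0.0129
grasp_force: 10.0
```

```bash
python3 arc.py
```

```text
r 0.0895 ang 178.87 target 211.5 psi 159.7 F [15.2  3.  -4.6] 0.0128938195906264
184.9 [-4.9 -8.  -0. ]
190.9 [ -9.2 -16.2  -0. ]
196.9 [-14.4 -23.8  -0. ]
202.9 [-20.3 -30.8   0. ]
208.9 [-27.  -37.2   0. ]
```

>>> carry_out([
  {"dp": [-5,-8,0],"turn": -5},
  {"dp": [-9,-16,0],"turn": -10},
  {"dp": [-15,-24,0],"turn": -15},
  {"dp": [-21,-31,0],"turn": -20},
  {"dp": [-27,-37,0],"turn": -20},
])

```text
t: 4.07
tool_pos: [0.4842, 0.0534, 0.0499]
tool_rot: [0.001, 1.0, 0.001, 0.003]
wrist_force: [6.2, 7.6, 2.1]
grip_width: 0.013
grasp_force: 10.0
```

>>> carry_out([
  {"dp": [0,0,0],"turn": 0},
  {"dp": [0,0,0],"turn": 0},
])

```text
t: 4.23
tool_pos: [0.4845, 0.0527, 0.0499]
tool_rot: [0.005, 1.0, 0.001, 0.004]
wrist_force: [8.9, 1.9, 2.1]
grip_width: 0.0124
grasp_force: 10.0
```

```bash
python3 arc.py
python3 - <<'E'
from h import *
c=robot.read_camera("top");np.save("top1.npy",c,allow_pickle=True)
cv2.imwrite("pics/crop1.png",cv2.resize(c["pixels"][165:285,140:310],None,fx=4.6,fy=4.6,interpolation=cv2.INTER_CUBIC))
E
```

```text
r 0.0885 ang 208.2 target 211.5 psi 179.5 F [8.9 1.9 2.1] 0.01241753798335952
214.2 [-5.3 -7.6  0. ]
220.2 [-10.9 -14.9   0.1]
226.2 [-17.3 -21.5   0.1]
232.2 [-24.3 -27.5   0.1]
238.2 [-31.9 -32.7   0.2]
```

View pics/crop1.png

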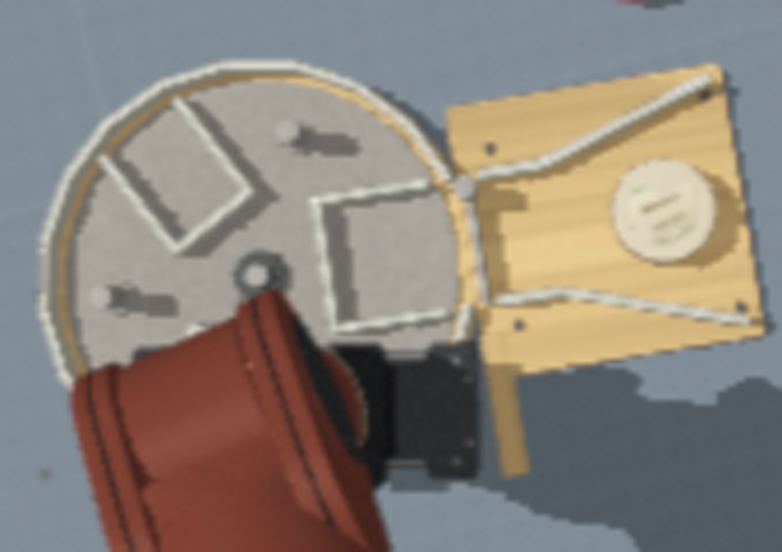

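The wide bay now faces right, towards the gate. The free posts are at crop (288,132) and (101,297), so I'll compute the angle from those.

Run:
```python
from h import *
c=np.load("top1.npy",allow_pickle=True).item();o=np.array([.563,.0941])
f=lambda X,Y,z:pt(c,140+(X+.5)/4.6-.5,165+(Y+.5)/4.6-.5,z)
for q,a in(((288,132),66),((101,297),180)):
    d=f(*q,.066)[:2]-o;print(np.hypot(*d),(np.degrees(np.arctan2(d[1],d[0]))-a)%360)
for A,B,h in(((318,202),(425,183),.034),((340,329),(450,312),.034)):
    d=(f(*B,h)-f(*A,h));print("wall",np.degrees(np.arctan2(d[1],d[0]))%360)
for A,B in(((470,190),(487,300)),):
    d=(f(*A,.036)-f(*B,.036));print("gate yaw",np.degrees(np.arctan2(d[1],d[0])))
```

```text
0.08639454771897397 278.3052948605531
0.08971878530652627 277.5639773209217
wall 278.54849135339964
wall 277.2710181467302
gate yaw 7.511468325208625
```

>>> carry_out([
  {"dp": [0,0,0],"turn": 0},
  {"dp": [0,0,0],"turn": 0},
  {"dp": [0,0,0],"turn": 0},
  {"dp": [0,0,0],"turn": 0},
], gripper=-0.1)

```text
t: 4.62
tool_pos: [0.4805, 0.0519, 0.0479]
tool_rot: [0.004, 1.0, -0.0, -0.0]
wrist_force: [0.1, -0.7, -0.6]
grip_width: 0.032
grasp_force: 0.0
```

>>> carry_out([
  {"dp": [0,0,-25],"turn": 0},
  {"dp": [0,0,-50],"turn": 0},
  {"dp": [0,0,-80],"turn": 7},
  {"dp": [0,0,-80],"turn": 14},
  {"dp": [0,0,-80],"turn": 21},
])

```text
t: 5.03
tool_pos: [0.4818, 0.052, 0.1297]
tool_rot: [0.19, 0.982, -0.0, 0.002]
wrist_force: [-0.2, -0.2, -0.4]
grip_width: 0.0393
grasp_force: 0.0
```

>>> carry_out([
  {"dp": [0,0,0],"turn": 7},
  {"dp": [0,0,0],"turn": 14},
  {"dp": [0,0,0],"turn": 21},
  {"dp": [0,0,0],"turn": 28},
  {"dp": [0,0,0],"turn": 35},
])

```text
t: 5.45
tool_pos: [0.4804, 0.052, 0.1278]
tool_rot: [0.476, 0.88, -0.0, -0.0]
wrist_force: [0.2, 0.2, -0.5]
grip_width: 0.0393
grasp_force: 0.0
```

Run:
```python
from h import *
go(.6105,-.034,.10,97.5)
```

```text
dp [-143.1   61.9   27.7] turn 25.7 now [0.4804 0.052  0.1278] 123.2
```

>>> carry_out([
  {"dp": [-35,15,0],"turn": 6.5},
  {"dp": [-70,30,0],"turn": 13},
  {"dp": [-107,46,0],"turn": 19.5},
  {"dp": [-143,62,0],"turn": 26},
  {"dp": [-143,62,25],"turn": 26},
])

```text
t: 5.87
tool_pos: [0.6191, -0.039, 0.1063]
tool_rot: [0.665, 0.747, 0.002, 0.004]
wrist_force: [-0.8, -0.2, -0.1]
grip_width: 0.0389
grasp_force: 0.0
```

>>> carry_out([
  {"dp": [0,0,0],"turn": 0},
  {"dp": [0,0,0],"turn": 0},
])

```text
t: 6.03
tool_pos: [0.6101, -0.0327, 0.1015]
tool_rot: [0.659, 0.752, -0.001, -0.002]
wrist_force: [0.2, 0.4, 0.2]
grip_width: 0.0388
grasp_force: 0.0
```

Run:
```python
from h import *
go(.6105,-.034,.046,97.5)
```

```text
dp [-1.5  0.4 55.5] turn 0.0 now [ 0.6101 -0.0327  0.1015] 97.5
```

>>> carry_out([
  {"dp": [-1,0,14],"turn": 0},
  {"dp": [-1,0,28],"turn": 0},
  {"dp": [-1,0,42],"turn": 0},
  {"dp": [-1,0,54],"turn": 0},
  {"dp": [-1,0,54],"turn": 0},
])

```text
t: 6.45
tool_pos: [0.6095, -0.034, 0.0458]
tool_rot: [0.659, 0.752, -0.001, -0.002]
wrist_force: [-0.8, 0.1, -0.6]
grip_width: 0.039
grasp_force: 0.0
```

>>> carry_out([
  {"dp": [0,0,0],"turn": 0},
  {"dp": [0,0,0],"turn": 0},
  {"dp": [0,0,0],"turn": 0},
  {"dp": [0,0,0],"turn": 0},
  {"dp": [0,0,0],"turn": 0},
], gripper=-1, newtons=8)

```text
t: 6.87
tool_pos: [0.612, -0.034, 0.0495]
tool_rot: [0.659, 0.752, 0.0, 0.0]
wrist_force: [-1.9, -0.8, 0.9]
grip_width: 0.0135
grasp_force: 4.6
```

Run:
```python
from h import *
go(*W((.563,.0941),np.radians(7.5),-.050,-.135),.048,97.5);print(robot.observe()["wrist_force"])
```

```text
dp [ -1.6 -81.8   1.4] turn 0.0 now [ 0.612  -0.034   0.0495] 97.5
[-1.88598289 -0.76695248  0.85883707]
```

>>> carry_out([
  {"dp": [0,-16,0],"turn": 0},
  {"dp": [0,-32,0],"turn": 0},
  {"dp": [0,-48,0],"turn": 0},
  {"dp": [0,-64,0],"turn": 0},
  {"dp": [0,-78,0],"turn": 0},
])

```text
t: 7.28
tool_pos: [0.5342, -0.0445, 0.0495]
tool_rot: [0.659, 0.752, 0.0, 0.001]
wrist_force: [2.1, -1.2, 0.6]
grip_width: 0.0135
grasp_force: 8.0
```

>>> carry_out([
  {"dp": [0,-2,0],"turn": 0},
  {"dp": [0,-4,0],"turn": 0},
  {"dp": [0,-5,0],"turn": 0},
])

```text
t: 7.53
tool_pos: [0.5324, -0.0447, 0.0499]
tool_rot: [0.659, 0.752, 0.002, 0.002]
wrist_force: [14.6, 0.8, -11.7]
grip_width: 0.0139
grasp_force: 8.0
```

>>> carry_out([
  {"dp": [0,3,0],"turn": 0},
  {"dp": [0,3,0],"turn": 0},
  {"dp": [0,3,0],"turn": 0},
  {"dp": [0,3,0],"turn": 0},
], gripper=-0.45)

```text
t: 7.87
tool_pos: [0.5321, -0.0443, 0.0489]
tool_rot: [0.659, 0.752, -0.0, -0.0]
wrist_force: [-0.3, -0.2, -0.1]
grip_width: 0.0235
grasp_force: 0.0
```

>>> carry_out([
  {"dp": [0,0,-20],"turn": 0},
  {"dp": [0,0,-40],"turn": 0},
  {"dp": [0,0,-60],"turn": 0},
  {"dp": [-20,10,-60],"turn": 0},
  {"dp": [-50,20,-60],"turn": 0},
])

```text
t: 8.28
tool_pos: [0.5596, -0.0889, 0.1109]
tool_rot: [0.657, 0.753, 0.001, 0.001]
wrist_force: [1.6, 0.5, 0.7]
grip_width: 0.0241
grasp_force: 0.0
```

Run:
```python
from h import *
print(robot.observe()["grip_width"])
go(*W((.563,.0941),np.radians(7.5),0,-.302),.1,97.5)
```

```text
0.024067758105988265
dp [-121.1   26.6   11. ] turn 0.3 now [ 0.5596 -0.0889  0.1109] 97.8
```

>>> carry_out([
  {"dp": [-30,7,0],"turn": 0},
  {"dp": [-60,14,0],"turn": 0},
  {"dp": [-90,20,0],"turn": 0},
  {"dp": [-120,27,0],"turn": 0},
  {"dp": [-120,27,0],"turn": 0},
])

```text
t: 8.7
tool_pos: [0.6012, -0.2145, 0.1082]
tool_rot: [0.662, 0.749, -0.001, 0.001]
wrist_force: [-0.0, 0.3, 0.3]
grip_width: 0.0239
grasp_force: 0.0
```

Run:
```python
from h import *
c=robot.read_camera("top");np.save("top2.npy",c,allow_pickle=True)
cv2.imwrite("pics/crop2.png",cv2.resize(c["pixels"][165:285,140:310],None,fx=4.6,fy=4.6,interpolation=cv2.INTER_CUBIC))
go(*W((.563,.0941),np.radians(7.5),0,-.302),.023,97.5)
```

```text
dp [ 5.3  2.4 85.1] turn -0.3 now [ 0.6008 -0.2109  0.1081] 97.2
```

View pics/crop2.png

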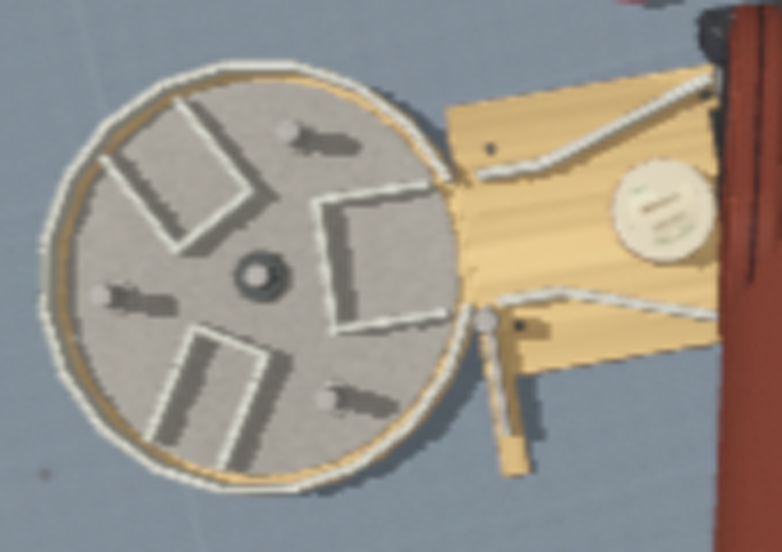

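The bay is aligned, the gate is fully open with its post at (485,320), and the pot hasn't moved from (664,210). Next I'll lower behind the pot and push.

>>> carry_out([
  {"dp": [4,2,20],"turn": 0},
  {"dp": [4,2,40],"turn": 0},
  {"dp": [4,2,60],"turn": 0},
  {"dp": [4,2,84],"turn": 0},
  {"dp": [4,2,84],"turn": 0},
])

```text
t: 9.17
tool_pos: [0.5993, -0.2008, 0.0204]
tool_rot: [0.659, 0.752, -0.001, -0.003]
wrist_force: [-2.0, -0.3, -0.8]
grip_width: 0.0239
grasp_force: 0.0
```

Run:
```python
from h import *
for y in(-.302,-.200,-.1175):go(*W((.563,.0941),np.radians(7.5),0,y),.023,97.5)
```

```text
dp [-4.9  2.5 -2.6] turn 0.1 now [ 0.5993 -0.2008  0.0204] 97.6
dp [97.1  2.6 -2.3] turn 0.1 now [ 0.5993 -0.2008  0.0204] 97.6
dp [179.6   2.7  -2. ] turn 0.1 now [ 0.5993 -0.2008  0.0204] 97.6
```

>>> carry_out([
  {"dp": [8,2,-2],"turn": 0},
  {"dp": [16,2,-2],"turn": 0},
  {"dp": [24,2,-2],"turn": 0},
  {"dp": [32,2,-2],"turn": 0},
  {"dp": [40,2,-2],"turn": 0},
])

```text
t: 9.58
tool_pos: [0.5999, -0.1615, 0.0282]
tool_rot: [0.659, 0.752, 0.0, 0.001]
wrist_force: [0.7, -0.7, -0.2]
grip_width: 0.0245
grasp_force: 0.4
```

>>> carry_out([
  {"dp": [8,0,0],"turn": 0},
  {"dp": [16,0,0],"turn": 0},
  {"dp": [24,0,0],"turn": 0},
  {"dp": [32,0,0],"turn": 0},
  {"dp": [40,0,0],"turn": 0},
])

```text
t: 10.0
tool_pos: [0.594, -0.1222, 0.0269]
tool_rot: [0.659, 0.752, 0.0, -0.0]
wrist_force: [-0.4, -0.8, 0.1]
grip_width: 0.0239
grasp_force: 0.4
```

Run:
```python
from h import *
for y in(-.1175,):go(*W((.563,.0941),np.radians(7.5),0,y),.023,97.5)
c=robot.read_camera("scene");im=c["pixels"][150:320,130:340];cv2.imwrite("pics/s2.png",cv2.resize(im,None,fx=3,fy=3,interpolation=cv2.INTER_CUBIC))
```

```text
dp [101.   -2.4   3.9] turn 0.0 now [ 0.594  -0.1222  0.0269] 97.5
```

View pics/s2.png

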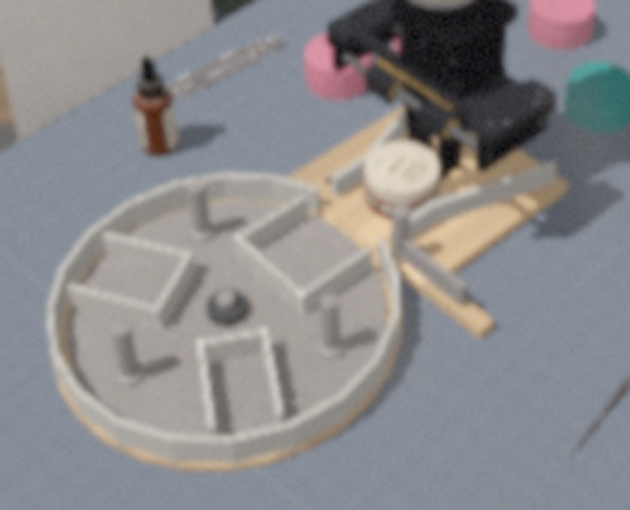

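The pot is upright and cradled at the guides (405,175). Continuing the push.

>>> carry_out([
  {"dp": [8,-1,1],"turn": 0},
  {"dp": [16,-2,2],"turn": 0},
  {"dp": [24,-2,2],"turn": 0},
  {"dp": [32,-2,2],"turn": 0},
  {"dp": [40,-2,2],"turn": 0},
])

```text
t: 10.47
tool_pos: [0.5866, -0.0826, 0.0248]
tool_rot: [0.659, 0.752, -0.0, -0.0]
wrist_force: [1.1, 0.4, 1.3]
grip_width: 0.0236
grasp_force: 0.1
```

>>> carry_out([
  {"dp": [8,0,0],"turn": 0},
  {"dp": [16,0,0],"turn": 0},
  {"dp": [24,0,0],"turn": 0},
  {"dp": [32,0,0],"turn": 0},
  {"dp": [40,0,0],"turn": 0},
])

```text
t: 10.88
tool_pos: [0.5816, -0.0431, 0.025]
tool_rot: [0.659, 0.752, 0.0, 0.0]
wrist_force: [-0.1, -0.5, 0.6]
grip_width: 0.0241
grasp_force: 0.1
```

Run:
```python
from h import *
for y in(-.115,):go(*W((.563,.0941),np.radians(7.5),0,y),.023,97.5)
```

```text
dp [23.5 -0.5  2. ] turn 0.0 now [ 0.5816 -0.0431  0.025 ] 97.5
```

>>> carry_out([
  {"dp": [4,0,0],"turn": 0},
  {"dp": [8,0,0],"turn": 0},
  {"dp": [12,0,0],"turn": 0},
  {"dp": [16,0,0],"turn": 0},
  {"dp": [20,0,0],"turn": 0},
])

```text
t: 11.3
tool_pos: [0.5791, -0.0241, 0.025]
tool_rot: [0.659, 0.752, -0.0, 0.0]
wrist_force: [-0.6, 0.1, 0.4]
grip_width: 0.0239
grasp_force: 0.2
```

>>> carry_out([
  {"dp": [1,0,0],"turn": 0},
  {"dp": [2,0,0],"turn": 0},
  {"dp": [3,0,0],"turn": 0},
])

```text
t: 11.55
tool_pos: [0.5787, -0.0214, 0.0249]
tool_rot: [0.659, 0.752, -0.0, 0.0]
wrist_force: [1.1, -0.6, -0.0]
grip_width: 0.0236
grasp_force: 0.2
```

>>> carry_out([
  {"dp": [1,0,0],"turn": 0},
  {"dp": [2,0,0],"turn": 0},
  {"dp": [3,0,0],"turn": 0},
])

```text
t: 11.8
tool_pos: [0.5783, -0.0182, 0.0249]
tool_rot: [0.659, 0.752, 0.0, 0.0]
wrist_force: [-0.1, -0.0, 0.2]
grip_width: 0.024
grasp_force: 0.2
```

>>> carry_out([
  {"dp": [1,0,0],"turn": 0},
  {"dp": [2,0,0],"turn": 0},
])

```text
t: 11.97
tool_pos: [0.578, -0.0162, 0.0249]
tool_rot: [0.659, 0.752, -0.0, -0.0]
wrist_force: [0.7, -0.7, 0.8]
grip_width: 0.0236
grasp_force: 0.2
```

>>> carry_out([
  {"dp": [1,0,0],"turn": 0},
  {"dp": [2,0,0],"turn": 0},
])

```text
t: 12.13
tool_pos: [0.5779, -0.0151, 0.025]
tool_rot: [0.659, 0.752, -0.0, 0.0]
wrist_force: [1.8, -6.1, 1.4]
grip_width: 0.0241
grasp_force: 2.5
```

>>> carry_out([
  {"dp": [1,0,0],"turn": 0},
  {"dp": [2,0,0],"turn": 0},
])

```text
t: 12.3
tool_pos: [0.5778, -0.0148, 0.0251]
tool_rot: [0.66, 0.751, -0.001, 0.001]
wrist_force: [1.6, -11.1, 1.9]
grip_width: 0.0237
grasp_force: 4.8
```

Run:
```python
from h import *
c=robot.read_camera("scene");im=c["pixels"][150:320,130:340];cv2.imwrite("pics/s3.png",cv2.resize(im,None,fx=3.5,fy=3.5,interpolation=cv2.INTER_CUBIC))
```

```text
(no output)
```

View pics/s3.png

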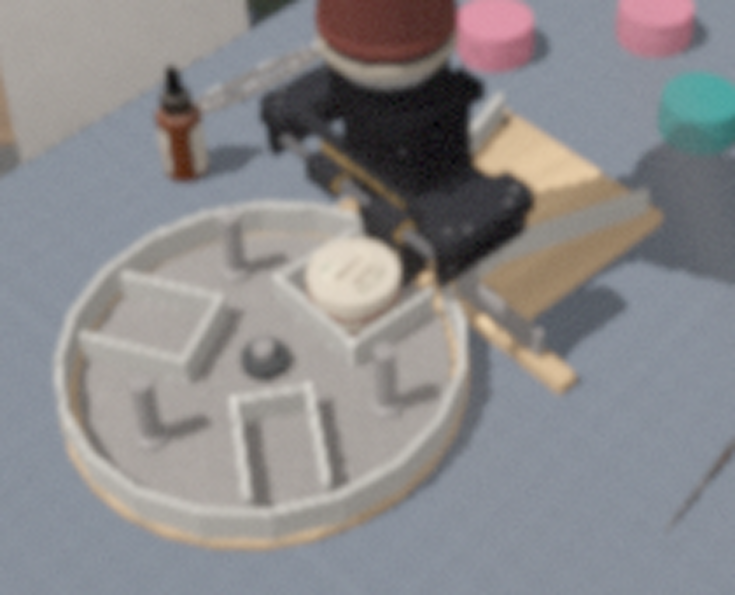

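The pot is in the wide bay at (352,278), and the 11 N push force shows it against the back wall. Now I'll back off and return to the gate post.

>>> carry_out([
  {"dp": [-4,0,0],"turn": 0},
  {"dp": [-14,0,0],"turn": 0},
  {"dp": [-30,0,0],"turn": 0},
  {"dp": [-50,0,0],"turn": 0},
  {"dp": [-60,0,0],"turn": 0},
])

```text
t: 12.77
tool_pos: [0.5854, -0.0745, 0.0248]
tool_rot: [0.66, 0.751, -0.0, 0.0]
wrist_force: [-0.7, -0.6, -0.3]
grip_width: 0.0239
grasp_force: 0.0
```

>>> carry_out([
  {"dp": [0,0,-25],"turn": 0},
  {"dp": [0,0,-50],"turn": 0},
  {"dp": [0,0,-75],"turn": 0},
  {"dp": [0,0,-75],"turn": 0},
], gripper=-0.1)

```text
t: 13.1
tool_pos: [0.5881, -0.0715, 0.1048]
tool_rot: [0.659, 0.752, 0.002, 0.003]
wrist_force: [1.1, 0.0, 0.8]
grip_width: 0.0373
grasp_force: 0.0
```

Run:
```python
from h import *
go(.5325,-.0445,.048,97.5)
```

```text
dp [ 34.1 -52.   56.5] turn 0.0 now [ 0.5881 -0.0715  0.1048] 97.5
```

>>> carry_out([
  {"dp": [11,-17,0],"turn": 0},
  {"dp": [22,-34,0],"turn": 0},
  {"dp": [34,-52,0],"turn": 0},
  {"dp": [34,-52,0],"turn": 0},
  {"dp": [34,-52,0],"turn": 0},
])

```text
t: 13.52
tool_pos: [0.5288, -0.0445, 0.0999]
tool_rot: [0.659, 0.752, -0.0, 0.0]
wrist_force: [1.2, -0.5, -0.2]
grip_width: 0.0394
grasp_force: 0.0
```

Run:
```python
from h import *
go(.5325,-.0445,.048,97.5)
```

```text
dp [-0.4  3.7 51.9] turn 0.1 now [ 0.5288 -0.0445  0.0999] 97.6
```

>>> carry_out([
  {"dp": [0,3,14],"turn": 0},
  {"dp": [0,3,28],"turn": 0},
  {"dp": [0,3,42],"turn": 0},
  {"dp": [0,3,51],"turn": 0},
  {"dp": [0,3,51],"turn": 0},
])

```text
t: 13.93
tool_pos: [0.5313, -0.0445, 0.0462]
tool_rot: [0.659, 0.752, -0.001, -0.002]
wrist_force: [-1.1, -0.8, -0.4]
grip_width: 0.0393
grasp_force: 0.0
```

>>> carry_out([
  {"dp": [0,0,0],"turn": 0},
  {"dp": [0,0,0],"turn": 0},
  {"dp": [0,0,0],"turn": 0},
  {"dp": [0,0,0],"turn": 0},
  {"dp": [0,0,0],"turn": 0},
], gripper=-1)

```text
t: 14.35
tool_pos: [0.5327, -0.0445, 0.0495]
tool_rot: [0.659, 0.752, 0.0, 0.0]
wrist_force: [-1.0, -0.5, 1.7]
grip_width: 0.0134
grasp_force: 4.6
```

>>> carry_out([
  {"dp": [0,16,0],"turn": 0},
  {"dp": [0,32,0],"turn": 0},
  {"dp": [0,48,0],"turn": 0},
  {"dp": [0,64,0],"turn": 0},
  {"dp": [0,78,0],"turn": 0},
])

```text
t: 14.77
tool_pos: [0.6105, -0.034, 0.0494]
tool_rot: [0.659, 0.752, 0.0, 0.0]
wrist_force: [-2.3, 0.3, 4.4]
grip_width: 0.0133
grasp_force: 8.0
```

>>> carry_out([
  {"dp": [0,2,0],"turn": 0},
  {"dp": [0,4,0],"turn": 0},
  {"dp": [0,5,0],"turn": 0},
])

```text
t: 15.02
tool_pos: [0.6121, -0.0339, 0.0489]
tool_rot: [0.659, 0.752, -0.002, -0.002]
wrist_force: [-13.6, -0.8, 12.9]
grip_width: 0.0135
grasp_force: 8.0
```

>>> carry_out([
  {"dp": [0,-3,0],"turn": 0},
  {"dp": [0,-3,0],"turn": 0},
  {"dp": [0,-3,0],"turn": 0},
  {"dp": [0,-3,0],"turn": 0},
  {"dp": [0,-3,0],"turn": 0},
], gripper=-0.1)

```text
t: 15.43
tool_pos: [0.6118, -0.034, 0.0491]
tool_rot: [0.659, 0.752, 0.0, 0.0]
wrist_force: [0.3, -0.0, 0.4]
grip_width: 0.0359
grasp_force: 0.0
```

>>> carry_out([
  {"dp": [0,0,-25],"turn": 0},
  {"dp": [0,0,-50],"turn": 0},
  {"dp": [0,0,-80],"turn": 0},
  {"dp": [-35,0,-100],"turn": 0},
  {"dp": [-70,0,-110],"turn": 0},
])

```text
t: 15.85
tool_pos: [0.6226, -0.1014, 0.1629]
tool_rot: [0.657, 0.754, 0.002, 0.002]
wrist_force: [1.1, 0.0, 0.6]
grip_width: 0.0395
grasp_force: 0.0
```

>>> carry_out([
  {"dp": [-40,0,0],"turn": 0},
  {"dp": [-80,0,0],"turn": 0},
  {"dp": [-120,0,0],"turn": 0},
  {"dp": [-120,0,0],"turn": 0},
  {"dp": [-120,0,0],"turn": 0},
])

```text
t: 16.27
tool_pos: [0.6358, -0.226, 0.1582]
tool_rot: [0.661, 0.75, -0.0, -0.0]
wrist_force: [0.2, 2.0, 1.2]
grip_width: 0.0392
grasp_force: 0.0
```

Run:
```python
from h import *
c=robot.read_camera("top")
cv2.imwrite("pics/crop3.png",cv2.resize(c["pixels"][135:285,140:310],None,fx=4,fy=4,interpolation=cv2.INTER_CUBIC))
print(robot.observe()["wrist_force"])
```

```text
[ 0.28298137  0.86563395 -0.2831617 ]
```

View pics/crop3.png

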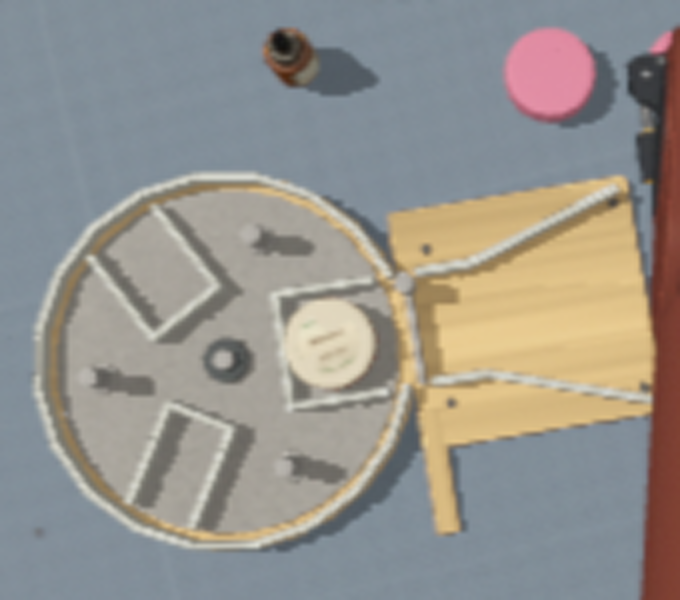

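The pot sits in the wide bay at crop (330,343), the gate is shut with its post at (402,283), and the bottle is still standing. One number left to check is how far the pot is from the axis.

Run:
```python
from h import *
c=np.load("top2.npy",allow_pickle=True).item();o=np.array([.5625,.0945])
f=lambda X,Y,z:pt(c,140+(X+.5)/4-.5,135+(Y+.5)/4-.5,z)
d=f(330,343,.046)[:2]-o;print(np.hypot(*d),np.degrees(np.arctan2(d[1],d[0]))%360)
g=f(402,283,.066)[:2]-o;b=np.radians(7.5);print(g[0]*np.cos(b)+g[1]*np.sin(b))
```

```text
0.0754160058076542 276.87619141395885
0.030862407066038232
```

Measured 75.4 mm against 76.5 mm nominal, so the pot is home, and the gate post is at +30.9 mm, so the gate is shut.

```bash
python3 -c "
from station import robot
print(robot.job_done())"
```

```text
the job is handed in; nothing more can be done
None
```

The paste pot is home against the back of the wide bay with the gate fully shut behind it, the jar and bottle were never touched, and the job was handed in at about 16 s of the 61 s allowed.

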